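# Dispense two walnuts with the lever and ease the lid shut

### The job

Push the clear plastic cup along the table, upright, until it stands centred under the dispenser's spout, right up against its front. Then press the dispenser's lever down fully to lift its lid, keep it down until both walnuts have rolled into the cup, and let the lever up slowly so that the lid comes down gently and shut without slamming. Do it all with the fingertips: lift nothing, do not touch the lid or the walnuts, leave the other things where they are, and move clear at the end.

Things in the scene. Friction and masses are not known exactly. Their poses are not given: they have to be found in the camera images.
- dispenser: White nut dispenser, fixed to the table, 103 mm wide, 197 mm tall. Origin: on the table under its middle; z up; the spout faces along its own -x, the lever is on its -y side. The flat front face that the cup's rim comes up against is at x = -65 mm, up to z = 88 mm. Above it the steel chute's lip (51 mm wide) juts out to x = -82 mm at z = 95 mm, the shut lid's edge to x = -91 mm.
- cup_spot (a point): Point on the table where the middle of the cup's bottom belongs: centred below the spout, 110 mm in front of the dispenser's origin; same axes as the dispenser, so the cup is pushed along +x. The cup's rim then touches the dispenser's front face or nearly so.
- cup: Clear plastic cup, loose, 40 to 85 g, 88 mm across the rim, 64 mm across the foot, 69 mm tall, open at the top. Origin: centre of its underside, z up. It starts upright on the table 70 to 110 mm in front of cup_spot, on the robot's side, up to 60 mm off the line. An upright finger touches it at the rim, 44 mm from its axis.
- press_lever (a joint): Turn of the lever, rad: 0 at rest (up), 0.36 pressed fully against its stop. Linked to the lid: lid angle = 3.33 x lever angle. A spring and the lid's weight push it back up; pressing takes about 3 to 6 N; let go, it snaps back and the lid slams.
- lever_pad (a point): Top of the middle of the lever's black ribbed pad (42 mm in x, 32 mm in y, 8 mm thick), 106 mm above the table at rest; axes as the dispenser's at rest. The lever turns about a level axis along the dispenser's y, 105 mm behind the pad and 92 mm up: the pad goes down 38 mm in all, tilting 0.36 rad. The dispenser's side is 62 mm from the pad's inner edge; a rod runs from the pad's rear edge.
- chute_lid (a joint): Angle of the slanted steel lid (60 x 77 mm) over the spout, rad: 0 shut, 1.2 fully open. Hinged at its upper edge, 161 mm above the table, 45 mm in front of the dispenser's origin; lifted fully, its edge is 125 mm in front of the origin, 165 mm up. Coming down at under 0.6 rad/s (two seconds in all) is gentle; let go, it falls at several rad/s and slams.
- lid_edge (a point): Middle of the lid's lower (free) edge.
- walnut_a: Walnut, a brown ball 30 mm across, the front one of the two in the chute behind the shut lid; origin at its centre. Once the lid is lifted it rolls out of the spout by itself within a second or so.
- walnut_b: Walnut, a brown ball 30 mm across, the rear one of the two in the chute behind the shut lid; origin at its centre. Once the lid is lifted it rolls out of the spout by itself within a second or so.
- salt_shaker: Bystander: salt shaker with a grey cap, 44 mm across, 90 mm tall, beside the dispenser; origin at its underside.
- spice_jar: Bystander: white spice jar, 47 mm across, 98 mm tall; origin at its underside.
- pepper_pot: Bystander: jar with a black lid, 50 mm across, 74 mm tall, on the lever's side; origin at its underside.
- lime_jar: Bystander: jar with a green lid, 53 mm across, 90 mm tall, on the lever's side; origin at its underside.
There are look-alikes about, which are no part of the job. What is shaped like the cup but purple or turquoise is not meant.

How it is judged:
By the outcome, as a careful person would: the job done as asked, in the order asked, and still so for the second after the job is handed in, with the robot touching nothing.
It also fails if it takes over 61 s, if anything falls off the work surface, if the arm or the gripper's body presses on something with over 40 N, if the wrist force passes 120 N, or if a joint passes its speed limit or range.

### The arm

A 7-joint arm with a two-finger parallel gripper is mounted at the origin on a cart in front of the work surface, level with it; the furniture and walls round the work are solid. World frame = base frame: x ahead of the robot, y to its left, z up, the work surface at z = 0. Lengths are in m, angles in rad, forces in N, time in s.
With the tool pointing down it reaches from about 0.35 to 0.9 m from the base axis. Payload 19.9 kg.
Tool frame: the origin (TCP) lies between the finger pads; the fingertips stand 19 mm ahead of it and the grasp point (between the pads) is the TCP; z points along the fingers, y is the line along which they close (so a half turn about z gives the same grasp; the last joint's range is limited). The gripper opens to 94 mm and grips with 3 to 60 N. Pads are 16 mm wide; open, the fingers measure 119 mm over their backs; the gripper's body (75 mm by 177 mm) begins 78 mm behind the grasp point.
Start: joints at [-1.163, 0.417, -0.01, 1.614, 0.005, 1.111, -0.053], TCP at [0.272, 0.563, 0.224] pointing down, gripper open.
Joint ranges: [-2.81, 2.81], [-0.39, 2.02], [-1.27, 1.25], [0.06, 2.57], [-1.19, 4.33], [0.19, 2], [-2.82, 2.82]. Speed limits (rad/s): [1.89, 1.89, 2.39, 2.39, 3.01, 3.01, 3.01].

### API

Orientations are given as a 3x3 rotation matrix whose columns are the frame's x, y, z axes.
In Python, from rig import robot gives the robot as it stands. Calls block until the motion is done:
- robot.move_ptp(position, orientation): joint-space move of the TCP to a pose.
- robot.move_linear(position, velocity=0.15, frame=None, threshold=None): straight line of the TCP; frame=None keeps the orientation; velocity is the mean speed in m/s. With threshold (N) it stops when the force on the tool has changed by that much, and returns True; else False.
- robot.goto_joints(angles): joint-space move.
- robot.gripper_to(opening): finger opening in m; the grip force is fixed at half the most; returns when the fingers have stopped.
- robot.pause(seconds).
- robot.ik(position, orientation): joint angles nearest the present ones, or None.
- robot.get_state(): the state.
- robot.grab_frame(name): name is "scene" or "top" or "wrist"; returns the picture (384x512x3 uint8, red, green, blue); there is no depth.
- robot.camera_info(name): a dict with "fx", "fy", "cx", "cy" (pixels), "rvec" (rotation vector, rad) and "tvec" (3), from world to camera coordinates, as OpenCV has them. Camera axes: x right, y down, z forward; pixel columns grow to the right and rows downward; lengths in m; the calibration is good to about 2 mm. A picture is of the moment at which its call begins: read the wrist's pose just before it. camera_info takes no time and is no camera call; for the wrist camera it gives the pose at the moment of the call.
A pose or a line that the arm cannot do raises robot.PlanningError and nothing moves.
- robot.sign_off(): hands the job in; it is judged then, once.
The state is a dict: "time": time; "qpos": joint angles; "joint_vel": joint speeds; "effort": joint torques, N m; "ee_pos": TCP position; "tool_rot": TCP orientation; "force": force on the tool from outside, world axes, zero at the start; "moment": the same for the moment, N m; "opening": finger opening in m; "grasp_force": force on a finger pad.
Only numpy, scipy, OpenCV 4.12 (cv2) and the standard library are available. Lean on these libraries where they do the work, as an engineer would, in place of code of your own. Each camera call takes 0.05 s, during which the arm holds its last target. There are 200 camera calls.

## Working session

There is one attempt and no reset: what is moved stays moved. The work goes in short steps, each a Python script; the robot and the scene stay as the last script left them, time stands still between calls to the robot, and variables do not carry over. Pictures are saved under pics/ and viewed, at most 14 in all, crops included, and the job is handed in when it is done.

```bash
mkdir -p pics; ls
cat > h.py <<'E'
import numpy as np, cv2
from rig import robot
def snap(n,f):
    im=robot.grab_frame(n); cv2.imwrite('pics/'+f,cv2.cvtColor(im,cv2.COLOR_RGB2BGR)); return im
def cam(n):
    c=robot.camera_info(n); K=np.array([[c['fx'],0,c['cx']],[0,c['fy'],c['cy']],[0,0,1.]]); R=cv2.Rodrigues(np.array(c['rvec'],float))[0]; return K,R,np.array(c['tvec'],float).ravel()
def ray(n,u,v,C=None):
    K,R,t=C or cam(n); d=R.T@np.linalg.solve(K,[u,v,1.]); return -R.T@t,d
def onz(n,u,v,z,C=None):
    o,d=ray(n,u,v,C); return o+d*(z-o[2])/d[2]
def proj(n,p):
    K,R,t=cam(n); q=K@(R@np.array(p)+t); return q[:2]/q[2]
E
python3 - <<'E'
from h import *
a=snap('scene','s0.png'); b=snap('top','t0.png')
for n in('scene','top'):
    K,R,t=cam(n); print(n,K[0,0],-R.T@t,R[2])
print(robot.get_state()['tool_rot'],robot.get_state()['time'])
E
```

```text
pics
scene 450.1949796024602 [ 0.04637952 -0.89795692  0.81743594] [ 0.50584288  0.54414289 -0.66935155]
top 355.2348541569246 [ 0.45647922 -0.3345062   0.97443227] [ 0.13642699  0.04384399 -0.98967943]
[[-9.00548889e-01  4.34754583e-01 -3.88204228e-04]
 [ 4.34754742e-01  9.00548265e-01 -1.06637575e-03]
 [-1.14015102e-04 -1.12909713e-03 -9.99999356e-01]] 0.1
```

View pics/s0.png

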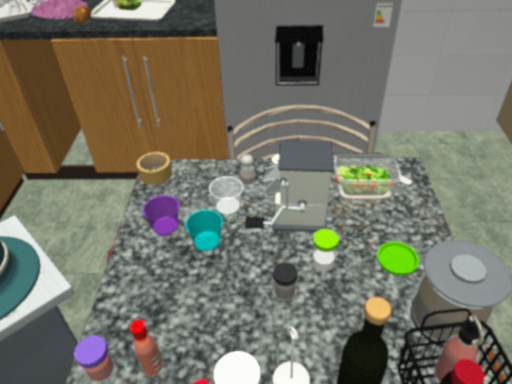

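View pics/t0.png

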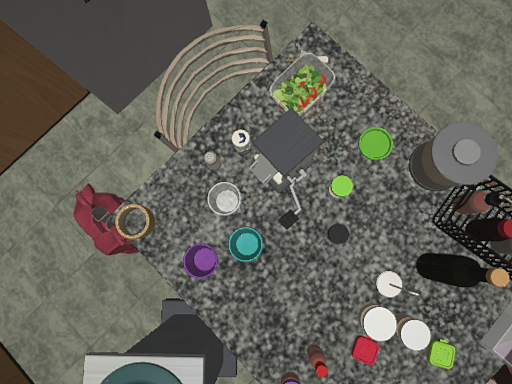

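Candidates for the cup are clear (top 224,198; scene 226,190), purple (top 200,261) and turquoise (top 246,244). I choose the clear one. The dispenser's grey roof is at top (287,143) and the lever pad at top (289,219). The close crop below is to check this.

Run:
```python
from h import *
t=cv2.imread('pics/t0.png'); s=cv2.imread('pics/s0.png')
a=cv2.resize(t[115:275,170:370],None,fx=4,fy=4,interpolation=cv2.INTER_CUBIC)[:, :800]
# left: top crop; saved with scene crop below
b=cv2.resize(s[130:260,190:350],None,fx=4,fy=4,interpolation=cv2.INTER_CUBIC)
cv2.imwrite('pics/tc.png',a[:600]); cv2.imwrite('pics/sc.png',b)
for n,u,v,z in [('top',224,198,.069),('scene',226,187,.069),('top',289,219,.106),('scene',255,222,.106),('top',287,143,.197),('top',338,233,.074),('top',342,186,.09),('top',210,158,.09),('top',240,138,.098),('top',200,261,.069),('top',246,244,.069)]:
    print(n,u,v,onz(n,u,v,z).round(3))
for p in([.4,0,0],[.5,0,0],[.4,.1,0]): print(p,proj('top',p),proj('scene',p))
```

```text
top 224 198 [ 0.56  -0.215  0.069]
scene 226 187 [ 0.559 -0.219  0.069]
top 289 219 [ 0.504 -0.38   0.106]
scene 255 222 [ 0.503 -0.385  0.106]
top 287 143 [ 0.669 -0.372  0.197]
top 338 233 [ 0.472 -0.503  0.074]
top 342 186 [ 0.588 -0.513  0.09 ]
top 210 158 [ 0.661 -0.18   0.09 ]
top 240 138 [ 0.711 -0.257  0.098]
top 200 261 [ 0.4   -0.157  0.069]
top 246 244 [ 0.443 -0.273  0.069]
[0.4, 0, 0] [147.87642987 258.95728595] [130.3589472  196.01984266]
[0.5, 0, 0] [149.55036673 222.27145067] [161.1781428  178.85607918]
[0.4, 0.1, 0] [111.98401638 258.66830962] [111.32885062 179.05463766]
```

View pics/tc.png

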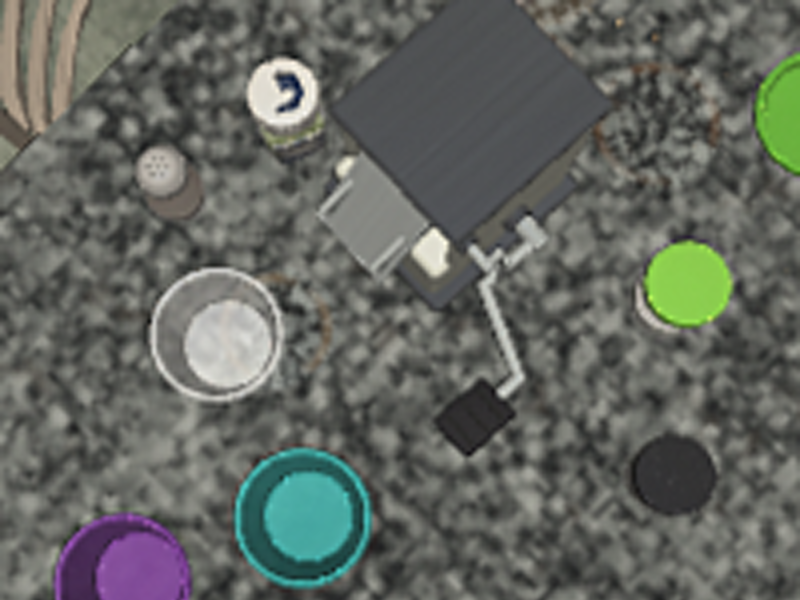

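View pics/sc.png

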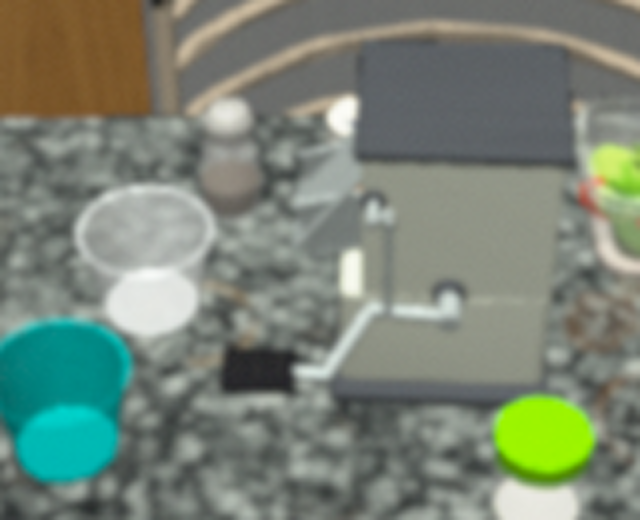

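The crops show the clear cup with its rim centre at top px (224,199), with the other two cups clearly purple and turquoise. The lid faces down-left in the image, the pad is at about (289,219), and the roof corners are in sight. Next I'll work out the dispenser frame from the roof, the pad and the lid edge.

Run:
```python
from h import *
t=cv2.imread('pics/t0.png'); C=cam('top'); CS=cam('scene')
P=lambda u,v,z:onz('top',u,v,z,C)
hsv=cv2.cvtColor(t,cv2.COLOR_BGR2HSV)
# roof
m=(cv2.inRange(t,(60,55,50),(100,90,85)));m[:100]=0;m[185:]=0;m[:,:245]=0;m[:,330:]=0
m=cv2.morphologyEx(m,cv2.MORPH_OPEN,np.ones((5,5)))
c=max(cv2.findContours(m,0,2)[0],key=cv2.contourArea)
ap=cv2.minAreaRect(c); box=cv2.boxPoints(ap); print('roof px',box.round(1).tolist(),cv2.contourArea(c),ap[1])
w=np.array([P(u,v,.197)[:2] for u,v in c[:,0]],np.float32)
r=cv2.minAreaRect(w*1000); print('roof world mm',r)
ctr={}
for n,im,(x0,x1,y0,y1),Cm in [('top',t,(275,303,205,235),C),('scene',cv2.imread('pics/s0.png'),(243,264,212,232),CS)]:
    g=im.max(2); m=np.zeros_like(g); m[y0:y1,x0:x1]=(g[y0:y1,x0:x1]<50)*255
    m=cv2.morphologyEx(m,cv2.MORPH_OPEN,np.ones((3,3)))
    c=max(cv2.findContours(m,0,2)[0],key=cv2.contourArea)
    M=cv2.moments(c);u,v=M['m10']/M['m00'],M['m01']/M['m00']
    print(n,'pad px',u,v,M['m00'],onz(n,u,v,.104,Cm).round(4))
    if n=='top':
        w=np.array([P(a,b,.106)[:2] for a,b in c[:,0]],np.float32); print('pad rect',cv2.minAreaRect(w*1000))
f=lambda x,y:(170+x/4,115+y/4)
for nm,x,y,z in [('lidL',318,215,.095),('lidR',380,275,.095),('baseFR corner',437,305,.0),('roofL',332,103,.197),('roofB',458,245,.197),('roofR',610,103,.197)]:
    print(nm,P(*[k-.4 for k in f(x,y)],z).round(4))
# cup rim: fit ellipse from bright ring
for (x,y) in [(150,334),(284,334),(217,267),(217,403)]: print(P(*f(x,y),.069).round(4))
```

```text
roof px [[249.89999389648438, 141.6999969482422], [290.0, 104.19999694824219], [323.8999938964844, 140.5], [283.79998779296875, 178.0]] 2443.5 (49.65846252441406, 54.88814926147461)
roof world mm ((674.011962890625, -371.725341796875), (112.66014862060547, 123.3619155883789), 43.133033752441406)
top pad px 287.9503816793893 217.441475826972 131.0 [ 0.5083 -0.3775  0.104 ]
pad rect ((507.9284973144531, -376.0646057128906), (26.538223266601562, 44.23568344116211), 21.909650802612305)
scene pad px 253.57894736842104 222.14619883040933 114.0 [ 0.5015 -0.382   0.104 ]
lidL [ 0.6323 -0.2811  0.095 ]
lidR [ 0.5939 -0.3203  0.095 ]
baseFR corner [ 0.5877 -0.3581  0.    ]
roofL [ 0.6761 -0.2947  0.197 ]
roofB [ 0.5947 -0.3651  0.197 ]
roofR [ 0.6751 -0.4503  0.197 ]
[ 0.5586 -0.1725  0.069 ]
[ 0.5586 -0.2593  0.069 ]
[ 0.6023 -0.2152  0.069 ]
[ 0.5142 -0.2168  0.069 ]
```

The roof, pad and lid edge agree: origin ≈ (.675,-.369), yaw ≈ -46.5°, with the cup about 81 mm short of the spot and 20 mm off the line. I'll move above the pre-push pose and check from the wrist camera.

```bash
cat >> h.py <<'E'
class F: pass
def setf(o,yaw):
    F.o=np.array([*o,0.]); F.ex=np.array([np.cos(yaw),np.sin(yaw),0]); F.ey=np.array([-np.sin(yaw),np.cos(yaw),0]); F.ez=np.array([0,0,1.])
setf((.675,-.369),np.deg2rad(-46.5))
def W(x,y,z): return F.o+x*F.ex+y*F.ey+z*F.ez
def loc(p): d=np.append(np.array(p[:2])-F.o[:2],0); return np.array([d@F.ex,d@F.ey])
def Rt(tilt,s=1):
    z=F.ex*np.sin(tilt)-F.ez*np.cos(tilt); y=s*F.ey; return np.stack([np.cross(y,z),y,z],1)
E
python3 - <<'E'
from h import *
c=loc((.5585,-.216)); print(c)
t=np.deg2rad(20); best=None
for s in (1,-1):
    q=robot.ik(W(c[0]-.075,c[1],.19),Rt(t,s)); print(s,None if q is None else np.round(q,2))
    if q is not None and (best is None or abs(np.array(q)[6])<abs(best[1][6])): best=(s,q)
robot.move_ptp(W(c[0]-.075,c[1],.19),Rt(t,best[0]))
robot.gripper_to(.05)
C=cam('wrist'); snap('wrist','w1.png'); snap('top','t1.png')
print(best[0],-C[1].T@C[2],C[1][2],C[0][0,0],robot.get_state()['time'],robot.get_state()['ee_pos'])
E
```

```text
[-0.19117559  0.02081214]
1 [-0.53  0.19  0.72  2.12  0.15  0.6   0.81]
-1 [-0.84  0.28  1.11  2.13 -0.11  0.59 -2.09]
1 [ 0.42070861 -0.06954991  0.31467857] [ 0.39906186 -0.41846166 -0.81586732] 307.1809895660793 3.7167 [ 0.50685273 -0.16157934  0.18998736]
```

View pics/w1.png

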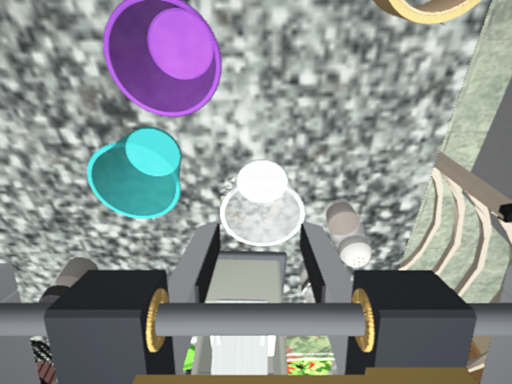

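The wrist view is upside down relative to the approach. Clear cup rim is at about (262,212), foot at (262,182), and the dispenser's front bottom edge runs from about (220,256) to (286,253). I'll compare these with the model and look at a crop.

Run:
```python
from h import *
C=cam('wrist')
for u,v,z in [(262,212,.069),(262,181.5,0),(221,212,.069),(304,212,.069)]: print('cup',loc(onz('wrist',u,v,z)).round(4))
for u,v in [(220,256),(286,253)]: print('base',onz('wrist',u,v,0).round(4),loc(onz('wrist',u,v,0)).round(4))
im=cv2.imread('pics/w1.png')
big=cv2.resize(im[150:300,190:360],None,fx=4,fy=4,interpolation=cv2.INTER_CUBIC)
pts=[(x,y,z) for x,y,z in [(-.065,-.0515,0),(-.065,.0515,0),(-.065,-.0515,.088),(-.065,.0515,.088),(-.082,-.0255,.095),(-.082,.0255,.095),(-.091,.03,.095),(-.091,-.03,.095)]]
for p in pts:
    u=proj('wrist',W(*p)); print(p,u.round(1)); cv2.circle(big,tuple(int(k) for k in ((u-[190,150])*4+2)),4,(0,0,255),1)
cv2.imwrite('pics/wc.png',big)
```

```text
cup [-0.1936  0.0245]
cup [-0.1858  0.025 ]
cup [-0.1935 -0.0176]
cup [-0.1937  0.0676]
base [ 0.6113 -0.3541  0.    ] [-0.0546 -0.036 ]
base [ 0.677  -0.2829  0.    ] [-0.0611  0.0608]
(-0.065, -0.0515, 0) [208.8 251. ]
(-0.065, 0.0515, 0) [279.8 251.1]
(-0.065, -0.0515, 0.088) [199.1 304. ]
(-0.065, 0.0515, 0.088) [283.6 304.1]
(-0.082, -0.0255, 0.095) [218.7 300.5]
(-0.082, 0.0255, 0.095) [262.4 300.5]
(-0.091, 0.03, 0.095) [266.4 295.7]
(-0.091, -0.03, 0.095) [214.2 295.7]
```

View pics/wc.png

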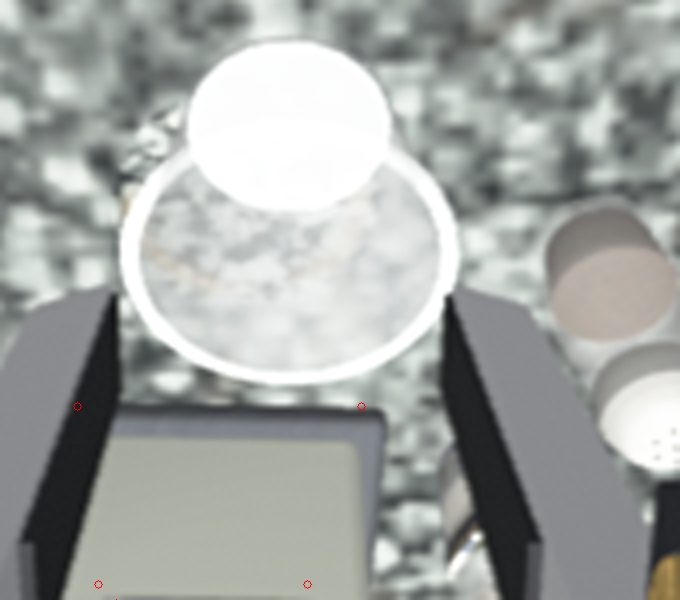

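The base front edge row agrees, but its lateral position is uncertain because the finger hides the left corner. One more look with the fingers wide open and centred on the spout should settle it.

Run:
```python
from h import *
t=np.deg2rad(20)
robot.gripper_to(.094)
robot.move_ptp(W(-.24,0,.24),Rt(np.deg2rad(32)))
snap('wrist','w2.png')
im=cv2.imread('pics/w2.png')
big=cv2.resize(im[120:320,160:360],None,fx=3,fy=3,interpolation=cv2.INTER_CUBIC)
for p in [(-.065,-.056,0),(-.065,.056,0),(-.065,-.0515,.088),(-.065,.0515,.088),(-.082,-.0255,.095),(-.082,.0255,.095),(-.091,.03,.095),(-.091,-.03,.095)]:
    u=proj('wrist',W(*p)); print(p,u.round(1)); cv2.circle(big,tuple(int(k) for k in ((u-[160,120])*3+1)),4,(0,0,255),1)
cv2.imwrite('pics/w2c.png',big)
print(robot.get_state()['time'])
```

```text
(-0.065, -0.056, 0) [221.4 175.2]
(-0.065, 0.056, 0) [295.3 175.4]
(-0.065, -0.0515, 0.088) [219.2 221.6]
(-0.065, 0.0515, 0.088) [297.1 221.7]
(-0.082, -0.0255, 0.095) [238.  217.8]
(-0.082, 0.0255, 0.095) [278.2 217.9]
(-0.091, 0.03, 0.095) [282.2 213.4]
(-0.091, -0.03, 0.095) [234.  213.4]
5.1167
```

View pics/w2c.png

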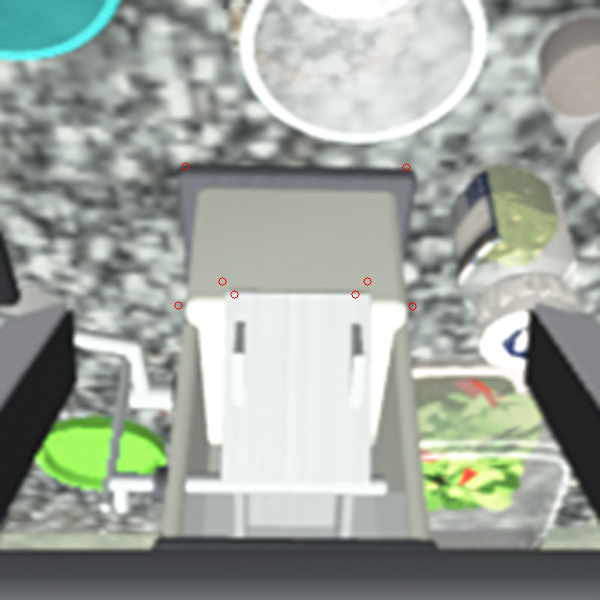

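The base corners at crop (180,168) and (412,170) and the lid centre at crop 297 match the predicted frame to about 1 mm. Time to push with a tilted two-finger cradle.

Run:
```python
from h import *
t=np.deg2rad(20); R=Rt(t)
robot.gripper_to(.05)
robot.move_ptp(W(-.268,.022,.12),R)
robot.move_linear(W(-.268,.022,.038),.12)
f0=np.array(robot.get_state()['force'])
robot.move_linear(W(-.189-.046,.022,.038),.06)
robot.move_linear(W(-.118-.0395,0.000,.038),.035)
print(np.array(robot.get_state()['force'])-f0, loc(robot.get_state()['ee_pos']), robot.get_state()['time'])
snap('wrist','w3.png'); snap('top','t3.png'); snap('scene','s3.png')
im=cv2.imread('pics/w3.png'); tp=cv2.imread('pics/t3.png'); s=cv2.imread('pics/s3.png')
a=cv2.resize(im[150:350,160:360],(400,400)); b=cv2.resize(tp[120:240,190:310],(400,400)); 
cv2.imwrite('pics/c3.png',np.hstack([a,b]))
```

```text
[-0.4468021   0.02603545  0.44716964] [-1.57549005e-01  5.96928215e-05] 10.6
```

View pics/c3.png

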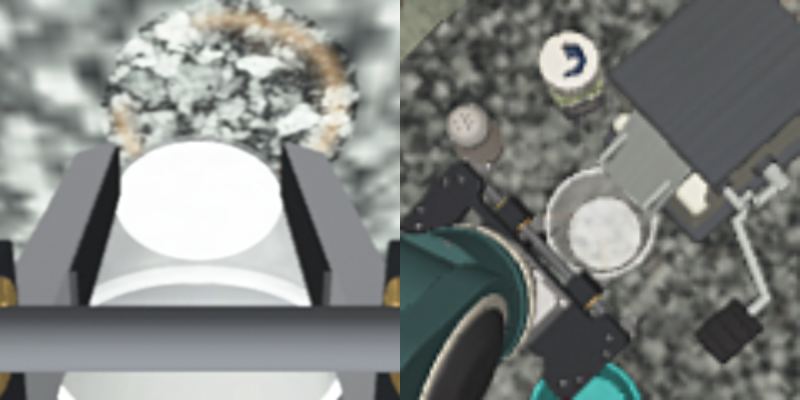

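Run:
```python
from h import *
print(loc(onz('wrist',160+199/2-.25,150+200/2-.25,.001)),loc(onz('top',190+206/3.333-.3,120+232/3.333-.3,.001)))
im=cv2.imread('pics/w3.png'); m=cv2.inRange(im,(235,235,235),(255,255,255)); m[290:]=0; m[:215]=0
c=max(cv2.findContours(m,0,2)[0],key=cv2.contourArea); print(cv2.boundingRect(c))
# ellipse extents of foot
x,y,w,h=cv2.boundingRect(c)
for u,v in[(x,y+h/2),(x+w,y+h/2),(x+w/2,y),(x+w/2,y+h)]: print(loc(onz('wrist',u,v,.001)).round(4))
tp=cv2.imread('pics/t3.png'); # rim in top
u=proj('top',W(-.118,0,.069)); print('pred rim px',u)
```

```text
[-0.11689598  0.00093348] [-0.11989025 -0.00071308]
(219, 221, 82, 59)
[-0.1161 -0.029 ]
[-0.1162  0.032 ]
[-0.1449  0.0014]
[-0.0824  0.0016]
pred rim px [250.47095033 184.9790303 ]
```

The cup sits centred in the cradle at about (-.117, 0.000). I'll creep forward in small steps, watching force and the cup.

Run:
```python
from h import *
def foot():
    im=cv2.cvtColor(robot.grab_frame('wrist'),cv2.COLOR_RGB2BGR)
    m=cv2.inRange(im,(235,235,235),(255,255,255)); m[290:]=0; m[:215]=0
    c=max(cv2.findContours(m,0,2)[0],key=cv2.contourArea); x,y,w,h=cv2.boundingRect(c)
    return loc((onz('wrist',x+w/2,y,.001)+onz('wrist',x+w/2,y+h,.001))/2).round(4),h
x=-.1575; f0=np.array(robot.get_state()['force']); print(foot())
for i in range(9):
    x+=.0012; robot.move_linear(W(x,0,.038),.02); robot.pause(.1)
    f=np.array(robot.get_state()['force'])-f0; print(round(x,4),(f@F.ex).round(2),f[2].round(2),foot())
    if f@F.ex<-.8: break
print(robot.get_state()['time'])
```

```text
(array([-0.1136,  0.0015]), 59)
-0.1563 -0.83 -0.32 (array([-0.1123,  0.0015]), 59)
11.2
```

Run:
```python
from h import *
def foot():
    im=cv2.cvtColor(robot.grab_frame('wrist'),cv2.COLOR_RGB2BGR)
    m=cv2.inRange(im,(235,235,235),(255,255,255)); m[290:]=0; m[:215]=0
    c=max(cv2.findContours(m,0,2)[0],key=cv2.contourArea); x,y,w,h=cv2.boundingRect(c)
    return loc((onz('wrist',x+w/2,y,.001)+onz('wrist',x+w/2,y+h,.001))/2).round(4),(x,y,w,h)
x=-.1563; F0=[np.array(robot.get_state()['force'])]
for i in range(5): robot.pause(.05); F0.append(np.array(robot.get_state()['force']))
print(np.std(F0,0)); f0=np.mean(F0,0)
for i in range(6):
    x+=.001; robot.move_linear(W(x,0,.038),.02); robot.pause(.1)
    f=np.mean([np.array(robot.get_state()['force'])-f0 for _ in range(3)],0); print(round(x,4),(f@F.ex).round(2),f[2].round(2),foot())
    if f@F.ex<-1.5: break
print(robot.get_state()['time'])
snap('wrist','w4.png'); snap('top','t4.png'); snap('scene','s4.png')
im=cv2.imread('pics/w4.png'); tp=cv2.imread('pics/t4.png');s=cv2.imread('pics/s4.png')
cv2.imwrite('pics/c4.png',np.hstack([cv2.resize(s[140:260,190:310],(400,400),interpolation=2),cv2.resize(tp[120:240,190:310],(400,400),interpolation=2)]))
```

```text
[0.56687637 0.21784205 0.46357857]
-0.1553 -0.14 -0.39 (array([-0.1114,  0.0014]), (219, 221, 82, 59))
-0.1543 0.78 0.6 (array([-0.1104,  0.0015]), (219, 221, 82, 59))
-0.1533 0.32 -0.23 (array([-0.1094,  0.0015]), (219, 221, 82, 59))
-0.1523 0.33 0.22 (array([-0.1084,  0.0015]), (219, 221, 82, 59))
-0.1513 -0.34 -0.76 (array([-0.1074,  0.0015]), (219, 221, 82, 59))
-0.1503 -0.12 -0.18 (array([-0.1064,  0.0015]), (219, 221, 82, 59))
13.85
```

View pics/c4.png

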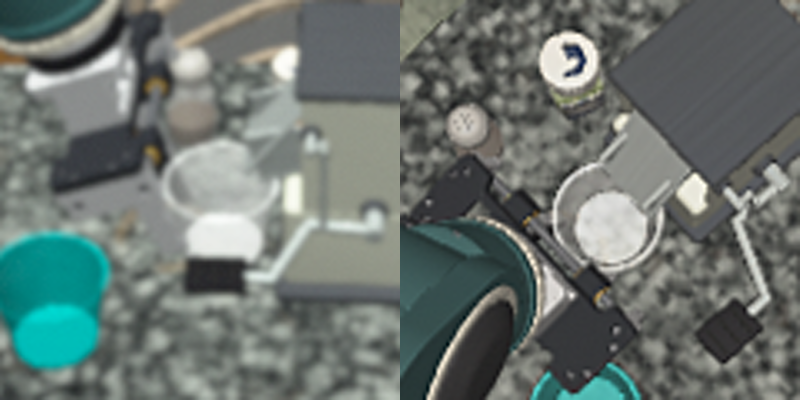

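No contact felt yet: the foot still moves 1:1 with the fingers. I'll continue in 1 mm steps, tracking the image of cup between the fingers, since any stall or tilt will show as a change there.

Run:
```python
from h import *
g=lambda: cv2.cvtColor(robot.grab_frame('wrist'),cv2.COLOR_RGB2GRAY).astype(np.float32)
a=g(); x=-.1503; f0=np.mean([robot.get_state()['force'] for _ in range(3)],0)
def row(im,lo,hi): # subpixel strongest edges
    p=im[lo:hi,250:268].mean(1); d=np.diff(p); return lo+int(d.argmax()),lo+int(d.argmin())
print(row(a,212,235),row(a,270,302),a[270:303:2,250:268].mean(1).astype(int))
for i in range(6):
    x+=.001; robot.move_linear(W(x,0,.038),.02); robot.pause(.15)
    b=g(); f=np.array(robot.get_state()['force'])-f0
    fs,_=cv2.phaseCorrelate(a[215:275,225:295].copy(),b[215:275,225:295].copy()); rs,_=cv2.phaseCorrelate(a[272:302,215:305].copy(),b[272:302,215:305].copy())
    print(round(x,4),(f@F.ex).round(2),'foot',np.round(fs,2),'rim',np.round(rs,2),b[270:303:2,250:268].mean(1).astype(int))
    if max(abs(np.array(fs)).max(),abs(rs[1]))>1 or f@F.ex<-2: break
```

```text
(220, 216) (282, 279) [253 253 253 253 254 220 218 245 247 250 249 201 207 214 216 219 181]
-0.1493 0.1 foot [-0.07 -0.51] rim [ 0.06 -0.04] [253 253 253 253 254 220 218 246 246 250 249 204 210 216 217 220 182]
-0.1483 -0.55 foot [-0.17 -0.74] rim [-0.    0.03] [253 253 253 253 254 220 219 245 245 251 249 207 213 217 217 220 184]
-0.1473 0.08 foot [-0.53 -0.13] rim [0.04 0.09] [253 253 253 253 255 220 220 244 246 251 250 210 216 217 217 222 187]
-0.1463 -0.56 foot [-0.93  0.42] rim [ 0.13 -0.12] [253 253 253 253 255 219 224 243 246 251 250 210 217 218 218 224 189]
-0.1453 -4.33 foot [-0.96 -0.15] rim [ 0.19 -0.55] [253 253 253 253 254 216 233 244 247 251 239 212 217 218 218 224 189]
```

Contact at about -.146. Now I'll back off and check from the same viewpoint as w2.

Run:
```python
from h import *
robot.move_linear(W(-.150,0,.038),.02)
robot.move_linear(W(-.20,0,.038),.08)
robot.move_linear(W(-.22,0,.15),.15)
robot.gripper_to(.094)
robot.move_ptp(W(-.24,0,.24),Rt(np.deg2rad(32)))
snap('wrist','w5.png')
im=cv2.imread('pics/w5.png')
big=cv2.resize(im[120:270,160:360],None,fx=4,fy=4,interpolation=cv2.INTER_CUBIC)
th=np.linspace(0,6.28,60)
for r,z in((.044,.069),(.032,0)):
  for k in th:
    u=proj('wrist',W(-.110+r*np.cos(k),r*np.sin(k),z)); cv2.circle(big,tuple(int(j) for j in ((u-[160,120])*4+2)),1,(0,0,255),-1)
cv2.imwrite('pics/w5c.png',big); print(robot.get_state()['time'])
```

```text
20.1
```

View pics/w5c.png

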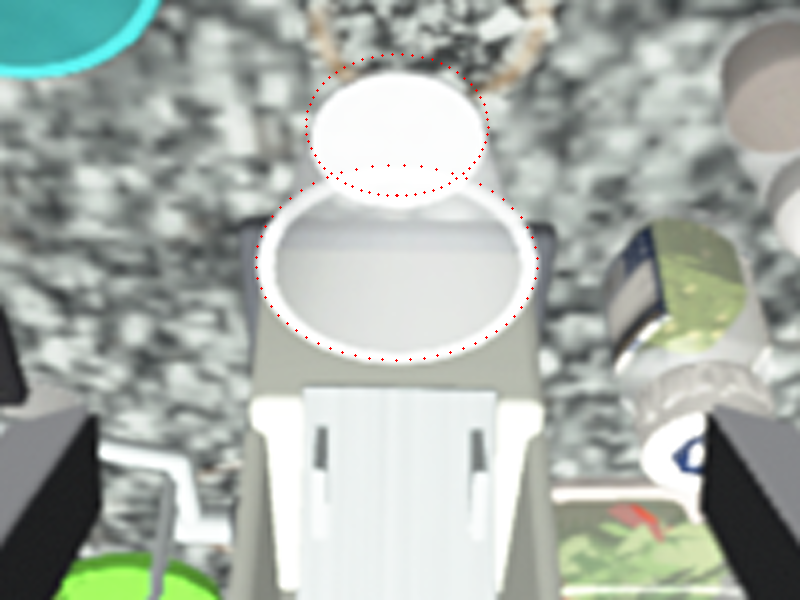

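The cup stands upright at the spot, its rim (crop 258–538) centred on the lid (crop 303–495). Now for the lever: closed fingers, tool y along the dispenser's x, pressing down on the pad.

```bash
cat >> h.py <<'E'
def Rl(s):
    z=-F.ez; y=s*F.ex; return np.stack([np.cross(y,z),y,z],1)
E
python3 - <<'E'
from h import *
robot.gripper_to(0)
q0=np.array(robot.get_state()['qpos']); best=[]
for s in(1,-1):
    q=robot.ik(W(-.112,-.129,.18),Rl(s)); q2=robot.ik(W(-.112,-.129,.085),Rl(s))
    print(s,None if q is None else np.round(q,2),q2 is not None)
    if q is not None and q2 is not None: best.append((abs(np.array(q)-q0).max(),s))
s=min(best)[1]
robot.move_ptp(W(-.16,-.135,.22),Rl(s))
robot.move_linear(W(-.112,-.129,.150),.15)
robot.pause(.2); f0=np.mean([robot.get_state()['force'] for _ in range(5)],0)
hit=robot.move_linear(W(-.112,-.129,.110),.03,threshold=2.5)
st=robot.get_state(); print(s,hit,st['ee_pos'],np.array(st['force'])-f0,st['time'])
snap('top','t6.png'); snap('scene','s6.png')
E
```

```text
1 [-0.09  0.68  1.01  1.67 -0.63  1.15  0.28] True
-1 [ 1.22  0.64 -0.91  1.62  0.54  1.15  2.51] True
1 True [ 0.50397232 -0.37618312  0.12222427] [-0.67218814  0.34914836 -0.15314493] 24.4
```

Run:
```python
from h import *
f0=None
z=.1222
for z,v in((.110,.02),(.098,.02),(.092,.02)):
    robot.move_linear(W(-.112,-.129,z),v); print(z,np.round(robot.get_state()['force'],1))
hit=robot.move_linear(W(-.112,-.129,.080),.01,threshold=9)
st=robot.get_state(); print(hit,st['ee_pos'],np.round(st['force'],1),st['time'])
robot.pause(1.0)
snap('top','t7.png'); snap('scene','s7.png'); snap('wrist','w7.png')
s=cv2.imread('pics/s7.png'); tp=cv2.imread('pics/t7.png')
cv2.imwrite('pics/c7.png',np.hstack([cv2.resize(s[130:260,190:320],(400,400),interpolation=2),cv2.resize(tp[120:250,190:320],(400,400),interpolation=2)]))
```

```text
0.11 [-2.2  2.6  3.6]
0.098 [ 1.9 -1.1  4.4]
0.092 [0.8 0.4 4.3]
True [ 0.50451772 -0.37685126  0.08607303] [-2.2  2.4 12.1] 27.2083
```

View pics/c7.png

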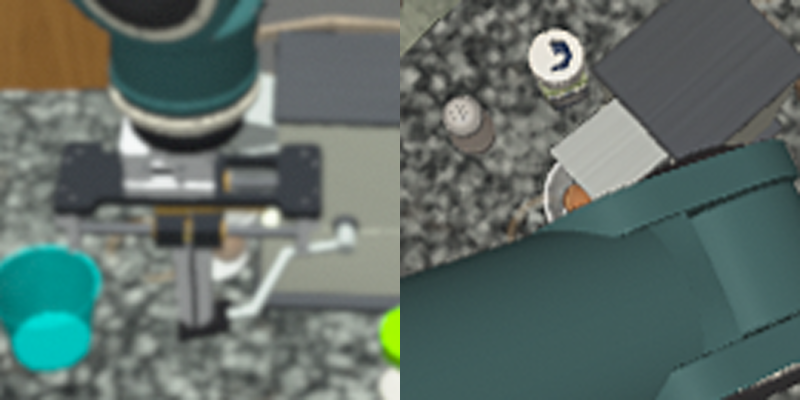

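The lid is up (top crop 610,150), the lever is at its stop (12 N), and a walnut is already visible in the cup (top crop 578,200). I'll hold, then count brown in all three views.

Run:
```python
from h import *
robot.pause(2.5)
for n in('top','scene','wrist'):
    im=snap(n,n+'8.png'); h=cv2.cvtColor(im,cv2.COLOR_RGB2HSV); m=cv2.inRange(h,(5,90,60),(20,255,255))
    k,_,S,c=cv2.connectedComponentsWithStats(m); print(n,[(c[i].round().tolist(),int(S[i,4])) for i in range(1,k) if S[i,4]>12][:14], proj(n,W(-.11,0,.02)))
print(np.round(robot.get_state()['force'],1),robot.get_state()['time'])
w=cv2.imread('pics/wrist8.png');t=cv2.imread('pics/top8.png');s=cv2.imread('pics/scene8.png')
cv2.imwrite('pics/c8.png',np.hstack([cv2.resize(t[150:210,220:280],(300,300),interpolation=2),cv2.resize(s[170:240,220:290],(300,300),interpolation=2)]))
cv2.imwrite('pics/c8.png',np.vstack([cv2.imread('pics/c8.png'),cv2.resize(w,(600,300))]))
```

```text
top [([29.0, 94.0], 6845), ([291.0, 59.0], 18), ([310.0, 94.0], 51), ([300.0, 106.0], 23), ([246.0, 184.0], 50), ([491.0, 184.0], 18), ([464.0, 208.0], 37), ([136.0, 215.0], 229), ([498.0, 277.0], 358), ([400.0, 322.0], 13), ([316.0, 357.0], 176), ([509.0, 368.0], 14), ([289.0, 378.0], 25)] [253.61209214 185.6745677 ]
scene [([79.0, 16.0], 155), ([379.0, 20.0], 31), ([92.0, 112.0], 22578), ([215.0, 37.0], 13), ([151.0, 175.0], 21), ([144.0, 180.0], 14), ([365.0, 186.0], 53), ([377.0, 312.0], 387), ([147.0, 355.0], 621), ([451.0, 355.0], 325), ([491.0, 355.0], 43), ([100.0, 370.0], 244), ([496.0, 366.0], 46), ([447.0, 369.0], 17)] [257.57136327 206.83601333]
wrist [([272.0, 26.0], 2679), ([254.0, 321.0], 277), ([265.0, 320.0], 249), ([362.0, 338.0], 36), ([278.0, 377.0], 57), ([335.0, 369.0], 18), ([347.0, 371.0], 25), ([307.0, 377.0], 44), ([319.0, 375.0], 54), ([341.0, 375.0], 14), ([35.0, 375.0], 13), ([54.0, 380.0], 20), ([62.0, 376.0], 17), ([93.0, 377.0], 14)] [261.12022136  28.60728778]
[-0.6  2.1 10.7] 31.0083
```

View pics/c8.png

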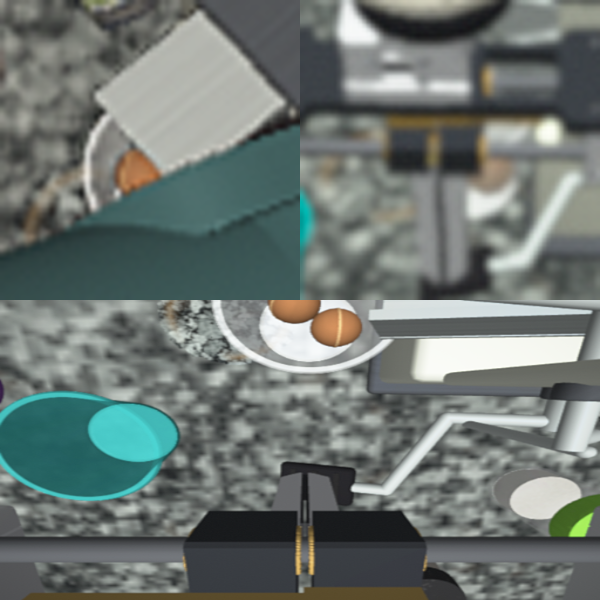

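The wrist view shows both walnuts in the cup (at 295,305 and 337,327) and the lid open. Next is a slow release, then moving clear.

Run:
```python
from h import *
robot.move_linear(W(-.112,-.129,.117),.006)
print(np.round(robot.get_state()['force'],1),robot.get_state()['time'])
robot.move_linear(W(-.112,-.129,.130),.004)
print(np.round(robot.get_state()['force'],1),robot.get_state()['time'])
robot.move_linear(W(-.112,-.129,.16),.06)
robot.move_linear(W(-.16,-.135,.25),.15)
robot.move_ptp(W(-.27,-.05,.27),Rt(np.deg2rad(32)))
robot.gripper_to(.094)
print(robot.get_state()['time'])
w=snap('wrist','w9.png');t=snap('top','t9.png'); w=cv2.imread('pics/w9.png');t=cv2.imread('pics/t9.png')
cv2.imwrite('pics/c9.png',np.hstack([cv2.resize(w[90:270,160:360],(440,400),interpolation=2),cv2.resize(t[115:255,200:326],(360,400),interpolation=2)]))
```

```text
[ 0.7 -0.1  3.4] 36.3417
[0.3 0.4 0.4] 39.7417
44.0417
```

View pics/c9.png

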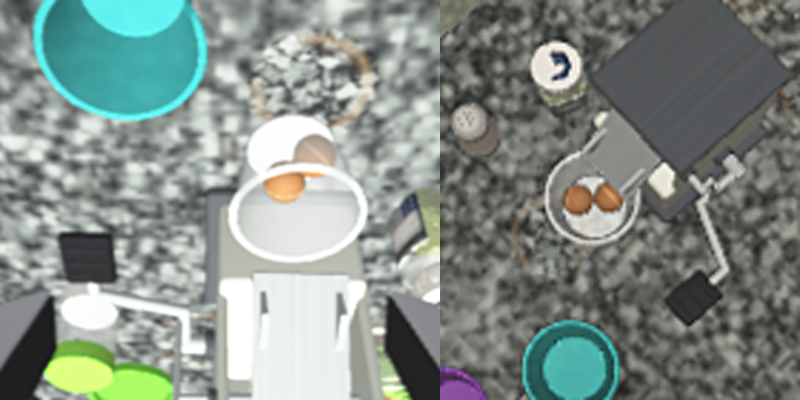

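The cup is under the spout with both walnuts in it, the lid is shut, and the arm is clear.

```bash
python3 -c "
from rig import robot
print(robot.sign_off())"
```

```text
the job is handed in; nothing more can be done
None
```

Job handed in at about 44 s of the 61 s: the final pictures show the cup upright and centred against the dispenser, both walnuts in it, and the lid shut after a slow release; the robot is clear.

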